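# Unlock the pantry strongbox and hold the key turned

### The job

Swing the hinged cover of the grey strongbox wide open by its bar handle, take the key with the square head out of the wooden stand, push it down past the sticky pins until it is fully home in the lock, and only then turn it a quarter turn clockwise (seen from above) to draw the bolt. The lock springs back, so finish while still gripping the key and holding it turned. Leave the round-headed key in the stand and the other things where they are.

Things in the scene. Friction and masses are not known exactly. Their poses are not given: they have to be found in the camera images.
- lockbox: grey steel strongbox fixed to the worktop, 130 (x) x 200 (y) x 50 mm tall; origin under its centre, z up, its front (-x) faces the robot, its yaw varies. On its top, 30 mm to the right (-y) of its centre, stands a steel lock cylinder 48 mm across and 35 mm high (face 85 mm above the worktop). A bolt at the front draws back as the lock turns.
- cover (a joint): angle of the square steel cover (72 x 70 x 44 mm, open below) that hides the lock cylinder; hinged on its left (+y) side about the box's x axis. 0 = shut, grows as its right edge is lifted up and over to the left, 1.7 rad = open stop. It may start slightly ajar. Stiff hinge (friction about 0.12 N m, 0.16 kg): it stays more or less where it is left and rests open once past upright
- cover_hinge (a point): a fixed point on the cover's hinge line, at the middle of the cover's width; the line runs along the box's x axis, 50.5 mm above the worktop, 36 mm left (+y) of the lock axis
- cover_handle (a point): middle of the cover's bar handle: a round bar 10 mm thick, 60 mm long along the box's x axis, 35 mm off the cover's top plate, on two legs at its ends; it travels round the hinge line with the cover at 97 mm radius (shut: 56 mm to the right of and 79 mm above the hinge line). A hand that stays upright can keep hold of the round bar through the whole swing
- lock_face (a point): centre of the lock barrel's brass face and of its keyhole; turns with the barrel. z up; x runs along the keyhole, which is along the box's x axis before turning. Keyhole 17 x 7 mm with a mouth flared by 3 mm on every side, 35 mm deep. Two pairs of spring pins stick 3 mm into it from its two narrow ends, 12 and 21 mm down; they drag on the blade (about 5 to 12 N), a small wiggle helps
- barrel (a joint): turn of the lock barrel: 0 = locked (keyhole along the box's x axis), grows clockwise seen from above, 1.571 rad = stop after a quarter turn. A spring turns it back (0.04 N m at 0, 0.14 N m at the stop); the blade has play in the keyhole, so the barrel lags about 0.15 to 0.2 rad behind the key: to bring the barrel to its stop turn the key about 1.75 rad
- key: the key for this lock, standing head up in one of the two slots of the stand, 45 g. Square black head 36 (x) x 10 (y) x 36 mm tall above the origin; brass blade 14 (x) x 5 (y) mm, 30 mm long below it, with its last 8 mm tapering to a point. Origin: middle of the shoulder, under the head, where the blade begins (the shoulder rests on the stand, and on the lock face when fully home). It fits either way round (turned by pi)
- round_key: another lock's key, in the other slot: disc-shaped black head 36 mm across, 10 mm thick, blade 20 mm; origin and axes as for the key. Stays in the stand
- key_stand: light wooden block fixed to the worktop, 130 (x) x 50 (y) x 40 mm tall, origin under its centre; two upright slots 35 mm to either side of its centre along its x hold the keys loosely (blades 1 mm clear all round, keys' x along the block's x). Which key is in which slot varies
- bottle_opener: bystander: hand bottle opener lying flat, 174 x 41 x 20 mm, long along its own x; between the box and the stand. Leave it where it is
- salt_shaker: bystander: glass shaker with grey cap, 44 mm wide, 90 mm tall, origin under its centre, toward the back. Leave it where it is
- spice_jar: bystander: spice jar, 45 mm wide, 106 mm tall, toward the back. Leave it where it is. Beyond it (x over about 0.58) a shelf with wire baskets hangs over the worktop, and a wire rack stands at the back left: cross with the wrist drawn back toward the robot
- small_tin: bystander: food tin, 75 mm wide, 58 mm tall, left of the key stand. Leave it where it is
- jam_jar: bystander: jam jar, 69 mm wide, 99 mm tall, at the back left. Leave it where it is
- tape_roll: bystander: roll of tape lying flat, 98 mm wide, 25 mm tall, right of the box. Leave it where it is
- flat_tin: bystander: flat oblong tin, 63 x 105 x 24 mm, right of the box. Leave it where it is

How it is judged:
By the outcome, as a careful person would: the job done as asked, in the order asked, and still so for the second after the job is handed in, while the arm keeps its last pose, push and grip.
It also fails if it takes over 72 s, if anything falls off the work surface, if the arm or the gripper's body presses on something with over 40 N, if the wrist force passes 120 N, or if a joint passes its speed limit or range.

### The arm

A 7-joint arm with a two-finger parallel gripper is mounted at the origin on a cart in front of the work surface, level with it; the furniture and walls round the work are solid. World frame = base frame: x ahead of the robot, y to its left, z up, the work surface at z = 0. Lengths are in m, angles in rad, forces in N, time in s.
With the tool pointing down it reaches from about 0.4 to 0.85 m from the base axis. Payload 10.4 kg.
Tool frame: the origin (TCP) lies between the finger pads; the fingertips stand 11 mm ahead of it and the grasp point (between the pads) lies 8 mm behind it (tip_reach is the distance from the TCP to the fingertips, in m); z points along the fingers, y is the line along which they close (so a half turn about z gives the same grasp; the last joint's range is limited). The gripper opens to 85 mm and grips with 20 to 120 N. Pads are 22 mm wide; open, the fingers measure 114 mm over their backs; the gripper's body (76 mm by 85 mm) begins 54 mm behind the grasp point. The pads swing forward as they close: fully open they stand 13 mm farther back than shut.
Start: joints at [-1.358, 0.332, -0.065, 1.46, 0.022, 1.35, -0.088], TCP at [0.146, 0.608, 0.242] pointing down, gripper open.
Joint ranges: [-2.6, 2.6], [-0.5, 2.12], [-1.47, 1.34], [0.16, 2.42], [-1.27, 4.41], [0.06, 2.06], [-2.6, 2.6]. Speed limits (rad/s): [2.22, 2.22, 2.79, 2.79, 3.14, 3.14, 3.14].

### API

Orientations are given as a unit quaternion [x, y, z, w].
In Python, from workcell import * gives the robot as it stands.
- The arm moves only by the shell command python3 -m inch 'ROWS' [OPENING] [FORCE]. ROWS is JSON, a list of rows, each an object with "slide": the shift along the world's x, y, z in m, a list of three; "yaw": the turn about the world's z in rad. A call has 1 to 20 rows; each row is the pose to reach, as a shift and turn from the pose commanded when the call began; what a row does not reach only later rows make up. A row lasts 1/12 s, in which the tool goes at most 41.7 mm and 7.16 degrees, less where a joint would pass 70% of its speed; a pose out of reach is approached as far as the arm can. A call with a gripper value outside its range is refused whole. OPENING is the closure in counts, from 0 (fully open) to 255 (shut), set as the call begins (- or left out, the last holds). The fingers move at their own pace and stop on an object; FORCE is the grip in N (left out, the last holds). Time passes only in rows, so rows that repeat a pose let the fingers close. It gives the time, the measured TCP pose, the force, the opening and the grip force at its end, in the units of the state.
- get_obs(): the state, without advancing time (a new reading comes with each control period).
- camera(name): name is "scene" or "top" or "wrist"; returns a dict with "frame" (384x512x3 uint8, red, green, blue), "fx", "fy", "cx", "cy" (pixels), "k1" (the pictures are not rectified: a ray, as slopes to the right and down, at radius r is drawn at 1 + k1 r^2 times it, then the intrinsics apply), "extrinsics" (4x4, takes a point from world to camera coordinates). Camera axes: x right, y down, z forward; pixel columns grow to the right and rows downward; lengths in m; the calibration is good to about 2 mm. A picture is of the moment at which its call begins. There is no depth.
- hand_in(): hands the job in; it is judged then, once.
The state is a dict: "clock": time; "joint_pos": joint angles; "joint_velocities": joint speeds; "tau": joint torques, N m; "position": TCP position; "ee_rot": TCP orientation; "ft_force": force on the tool from outside, world axes, zero at the start; "torque": the same for the moment, N m; "grip_width": opening from 0.0 (shut) to 1.0 (fully open); "grasp_force": force on a finger pad.
Only numpy, scipy, OpenCV 4.12 (cv2) and the standard library are available. Lean on these libraries where they do the work, as an engineer would, in place of code of your own. Each camera call takes 0.05 s, during which the arm holds its last target. There are 200 camera calls.

## Working session

There is one attempt and no reset: what is moved stays moved. The work goes in short steps, Python scripts to look and compute and a shell command to move; the robot and the scene stay as the last step left them, time stands still between calls to the robot, and variables do not carry over. Pictures are saved under pics/ and viewed, at most 10 in all, crops included, and the job is handed in when it is done.

```bash
ls; mkdir -p pics; python3 - <<'E'
from workcell import *
import cv2,numpy as np
o=get_obs();print({k:np.round(v,3).tolist() for k,v in o.items()})
for n in("scene","top","wrist"):
    c=camera(n);np.savez(f"pics/{n}0.npz",**c)
    cv2.imwrite(f"pics/{n}0.png",cv2.cvtColor(c["frame"],cv2.COLOR_RGB2BGR))
    print(n,c["fx"],c["cx"],c["cy"],c["k1"],np.round(c["extrinsics"],3).tolist())
a=[cv2.imread(f"pics/{n}0.png") for n in("scene","top")]
E
```

```text
pics
{'clock': 0.0, 'joint_pos': [-1.358, 0.333, -0.065, 1.461, 0.022, 1.35, -0.088], 'joint_velocities': [0.002, 0.001, 0.001, 0.001, 0.0, -0.0, -0.002], 'tau': [-0.0, -62.545, 0.049, -39.161, 0.016, 0.01, -0.0], 'position': [0.146, 0.607, 0.242], 'ee_rot': [0.118, 0.993, -0.001, -0.0], 'ft_force': [-0.227, -0.208, 0.735], 'torque': [-0.004, -0.01, 0.003], 'grasp_force': 0.0, 'grip_width': 0.997}
scene 371.6554944640006 254.43926385497733 190.3450642366525 -0.013513540460469651 [[-0.918, -0.395, -0.025, 0.457], [-0.172, 0.456, -0.873, 0.165], [0.356, -0.798, -0.487, 1.1], [0.0, 0.0, 0.0, 1.0]]
top 435.2873876055582 254.26797913544868 191.0659826137524 0.0024859003453526316 [[0.109, -0.994, -0.009, -0.025], [-0.952, -0.102, -0.288, 0.502], [0.286, 0.04, -0.958, 1.55], [0.0, 0.0, 0.0, 1.0]]
wrist 266.97048262109234 254.78965376793604 190.67232132845936 0.014892797776814815 [[0.235, 0.972, -0.0, -0.624], [0.938, -0.226, 0.262, -0.032], [0.255, -0.062, -0.965, 0.377], [0.0, 0.0, 0.0, 1.0]]
```

View pics/top0.png

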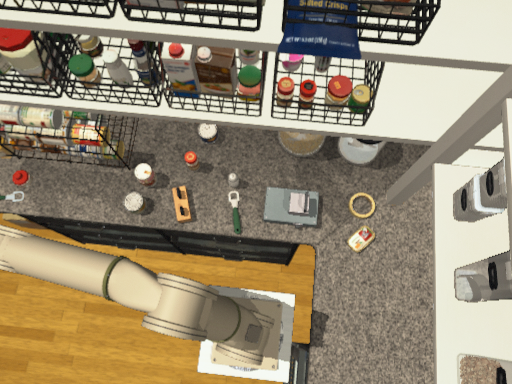

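View pics/scene0.png

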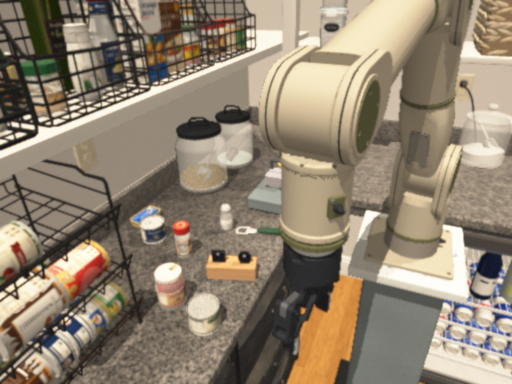

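The top view shows the stand at about px (181,204) with two keys, the opener at (235,210) and the box at (292,206) with its light-grey cover at (298,202). The scene view shows the stand at (232,266) and the box partly hidden at (265,195).

```bash
cat > h.py <<'E'
import numpy as np,cv2
from workcell import *
def snap(n,tag):
    c=camera(n);np.savez(f"pics/{n}{tag}.npz",**c);return c
def load(f): 
    d=np.load(f"pics/{f}.npz");return {k:d[k] for k in d}
def bgr(c): return cv2.cvtColor(c["frame"],cv2.COLOR_RGB2BGR)
def ray(c,u,v):
    x=np.array([(u-c["cx"])/c["fx"],(v-c["cy"])/c["fy"]]);p=x.copy()
    for _ in range(10): p=x/(1+c["k1"]*(p@p))
    E=c["extrinsics"];R=E[:3,:3];o=-R.T@E[:3,3]
    d=R.T@np.r_[p,1];return o,d/np.linalg.norm(d)
def onz(c,u,v,z):
    o,d=ray(c,u,v);return o+d*(z-o[2])/d[2]
def tri(*obs):
    A=np.zeros((3,3));b=np.zeros(3);L=[]
    for c,u,v in obs:
        o,d=ray(c,u,v);P=np.eye(3)-np.outer(d,d);A+=P;b+=P@o;L.append((o,P))
    X=np.linalg.solve(A,b);return X,[np.linalg.norm(P@(X-o)) for o,P in L]
def proj(c,X):
    q=c["extrinsics"][:3]@np.r_[X,1];p=q[:2]/q[2];p=p*(1+c["k1"]*(p@p))
    return p*[c["fx"],c["fy"]]+[c["cx"],c["cy"]]
E
python3 - <<'E'
from h import *
t=load("top0");s=load("scene0")
for n,u,v,z in(("stand",181,204,.04),("box",292,207,.05),("cover",298,202,.095),("opener",235,212,.01),("salt",233,180,.045)):print(n,onz(t,u,v,z).round(3))
a=cv2.resize(bgr(t)[165:245,160:380],None,fx=3.6,fy=3.6,interpolation=cv2.INTER_CUBIC)
b=cv2.resize(bgr(s)[160:290,190:290],None,fx=2.2,fy=2.2,interpolation=cv2.INTER_CUBIC)
cv2.imwrite("pics/c1.png",np.vstack([a,np.pad(b,((0,0),(0,a.shape[1]-b.shape[1]),(0,0)))]))
E
```

```text
stand [0.432 0.301 0.04 ]
box [ 0.462 -0.117  0.05 ]
cover [ 0.471 -0.135  0.095]
opener [0.43  0.096 0.01 ]
salt [0.546 0.117 0.045]
```

View pics/c1.png

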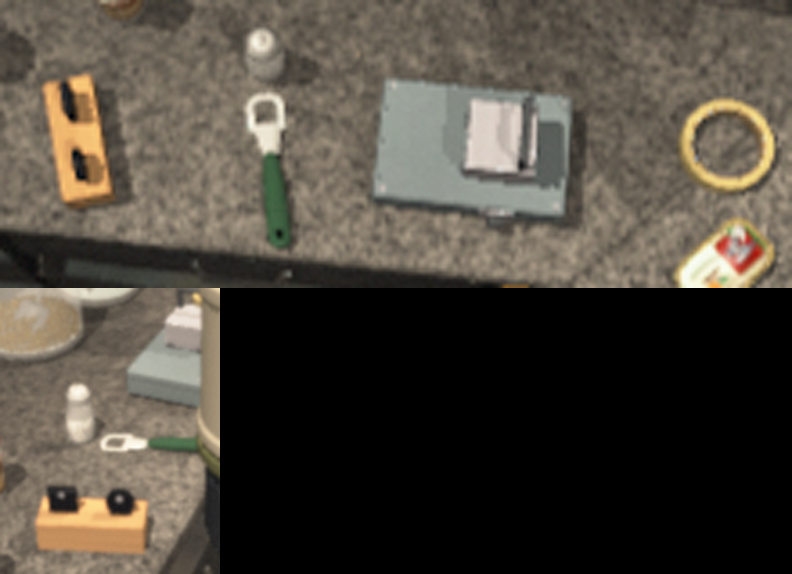

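The crop shows the square head in the far slot (larger x, scene crop (62,497)) and the round head in the near slot (120,500). Next I move over the stand for wrist views.

```bash
python3 -m inch '[{"slide":[0.1,-0.13,0.06],"yaw":0},{"slide":[0.1,-0.13,0.06],"yaw":0},{"slide":[0.1,-0.13,0.06],"yaw":0},{"slide":[0.2,-0.31,0.06],"yaw":0},{"slide":[0.2,-0.31,0.06],"yaw":0},{"slide":[0.2,-0.31,0.06],"yaw":0},{"slide":[0.2,-0.31,0.06],"yaw":0},{"slide":[0.2,-0.31,0.06],"yaw":0},{"slide":[0.2,-0.31,0.06],"yaw":0},{"slide":[0.2,-0.31,0.06],"yaw":0},{"slide":[0.2,-0.31,0.06],"yaw":0},{"slide":[0.2,-0.31,0.06],"yaw":0}]'
python3 - <<'E'
from h import *
o=get_obs();print(o["joint_pos"],o["position"],o["clock"])
w=snap("wrist","1");cv2.imwrite("pics/w1.png",bgr(w))
for n,X in(("stand",[.432,.301,.04]),("box",[.462,-.117,.05])):print(n,proj(w,X))
E
```

```text
clock: 1.15
position: [0.3456, 0.2982, 0.3023]
ee_rot: [0.118, 0.993, 0.0, -0.0]
ft_force: [-0.2, -0.1, -0.0]
grip_width: 1.0
grasp_force: 0.0
[-0.99849298 -0.07960807  0.17657907  1.79382083  0.01362871  1.42597907
  0.51050454] [0.34561997 0.29815099 0.30230483] 1.15
stand [269.63038404 217.67261017]
box [ 24.241042   293.59145602]
```

View pics/w1.png

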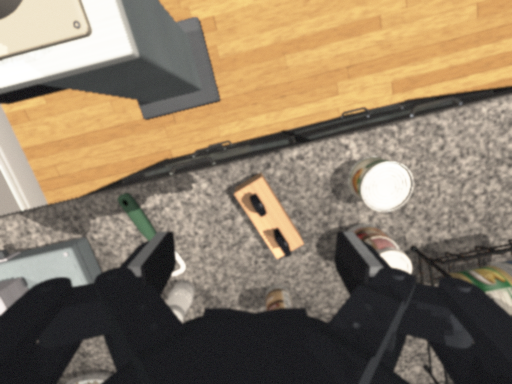

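The wrist view shows the stand centred at px (266,217), with the near key head at (257,205) and the far one at (282,241). The box edge is at the lower left and the opener at (150,235). I continue toward the box for more views.

```bash
python3 -m inch '[{"slide":[0,-0.15,0],"yaw":0.1},{"slide":[0,-0.15,0],"yaw":0.1},{"slide":[0,-0.15,0],"yaw":0.1},{"slide":[0,-0.15,0],"yaw":0.1},{"slide":[0,-0.15,0],"yaw":0.1},{"slide":[0,-0.15,0],"yaw":0.1}]' 
python3 - <<'E'
from h import *
snap("wrist","2")
E
python3 -m inch '[{"slide":[0.02,-0.20,0],"yaw":0.1},{"slide":[0.02,-0.20,0],"yaw":0.1},{"slide":[0.02,-0.20,0],"yaw":0.1},{"slide":[0.02,-0.20,0],"yaw":0.1},{"slide":[0.02,-0.20,0],"yaw":0.1},{"slide":[0.02,-0.20,0],"yaw":0.1},{"slide":[0.02,-0.20,0],"yaw":0.1},{"slide":[0.02,-0.20,0],"yaw":0.1}]' 
python3 - <<'E'
from h import *
o=get_obs();print(o["joint_pos"].round(3),o["position"])
w=snap("wrist","3");snap("scene","3");snap("top","3")
a=bgr(load("wrist2"));cv2.imwrite("pics/w23.png",cv2.resize(np.vstack([a[90:320],bgr(w)[90:320]]),None,fx=1.3,fy=1.3))
E
```

```text
clock: 1.7
position: [0.3457, 0.1481, 0.3025]
ee_rot: [0.068, 0.998, 0.0, 0.0]
ft_force: [-0.6, 1.2, 0.4]
grip_width: 1.0
grasp_force: 0.0
clock: 2.42
position: [0.3663, -0.0505, 0.3024]
ee_rot: [0.017, 1.0, -0.0, -0.0]
ft_force: [0.0, 0.9, 0.1]
grip_width: 1.003
grasp_force: 0.0
[-0.768 -0.414  0.587  1.982  0.226  1.511  1.304] [ 0.36633536 -0.05052713  0.30241437]
```

View pics/w23.png

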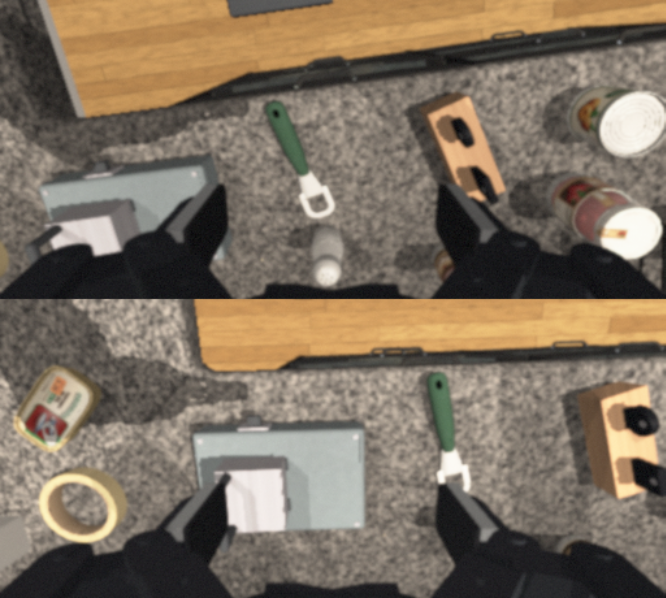

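Both wrist views show the box, opener and stand. In the lower one (wrist 3) the square head is at about px (498,226) and the round one at (492,184). The box front corners are at about (150,192) and (279,189), and the cover plate spans about (170..220, 228..268). Next I measure with masks.

```bash
python3 - <<'E'
from h import *
W={n:load(n) for n in("wrist1","wrist2","wrist3","top0","top3")}
def big(m,seed):
    m=cv2.morphologyEx(m.astype(np.uint8),cv2.MORPH_OPEN,np.ones((2,2)))
    n,l,s,c=cv2.connectedComponentsWithStats(m)
    d=[np.hypot(*(c[i]-seed))-s[i][4]/300 if s[i][4]>15 else 1e9 for i in range(1,n)]
    i=1+int(np.argmin(d));return (l==i).astype(np.uint8),s[i][4],c[i]
# print colours
for n,pts in {"wrist3":[(250,230),(195,245),(180,230),(465,210),(492,184)],"top0":[(275,203),(297,200),(176,205)],"wrist1":[(257,225)]}.items():
    im=cv2.cvtColor(bgr(W[n]),cv2.COLOR_BGR2HSV)
    print(n,[im[v,u].tolist() for u,v in pts])
P={"wrist1":(266,217),"wrist2":(358,200),"wrist3":(475,204),"top0":(181,204),"top3":(181,204)}
B={"wrist2":(100,240),"wrist3":(225,225),"top0":(285,206)}
for n,seed in P.items():
    h=cv2.cvtColor(bgr(W[n]),cv2.COLOR_BGR2HSV)
    wood=(h[...,0]>5)&(h[...,0]<22)&(h[...,1]>95)&(h[...,2]>90)
    blk=h[...,2]<55
    Y,X=np.mgrid[:384,:512];near=np.hypot(X-seed[0],Y-seed[1])<60
    m,a,c=big((wood|blk)&near,seed); m2,a2,c2=big(wood&near,seed)
    hull=cv2.convexHull(cv2.findContours(m2,0,2)[0][0])
    q=cv2.approxPolyDP(hull,4,True).reshape(-1,2)
    print("stand",n,a2,c2.round(1),q.tolist())
    print("   z.04",[onz(W[n],*p,.04)[:2].round(3).tolist() for p in q])
    k=(blk&near).astype(np.uint8);N,l,s,cc=cv2.connectedComponentsWithStats(k)
    print("   blk",[(cc[i].round(1).tolist(),s[i].tolist()) for i in range(1,N) if s[i][4]>15])
for n,seed in B.items():
    h=cv2.cvtColor(bgr(W[n]),cv2.COLOR_BGR2HSV)
    g=(h[...,0]>75)&(h[...,0]<120)&(h[...,1]>25)&(h[...,2]>70)
    m,a,c=big(g,seed);hull=cv2.convexHull(max(cv2.findContours(m,0,2)[0],key=len))
    q=cv2.approxPolyDP(hull,3,True).reshape(-1,2)
    print("box",n,a,q.tolist());print("   z.05",[onz(W[n],*p,.05)[:2].round(3).tolist() for p in q])
w=bgr(W["wrist3"])[160:300,120:300];t=bgr(W["top3"])[175:235,255:335];s=bgr(W["wrist1"])[160:270,220:320]
f=lambda a,k:cv2.resize(a,None,fx=k,fy=k,interpolation=cv2.INTER_CUBIC)
a=f(w,2.2);b=f(t,5);d=f(s,2.8);e=f(bgr(load("wrist3"))[170:250,440:512],3.8)
H=max(len(a),len(b));x=np.hstack([np.pad(i,((0,310-len(i)),(0,400-i.shape[1]),(0,0))) for i in(a,b)])
y=np.hstack([np.pad(i,((0,310-len(i)),(0,400-i.shape[1]),(0,0))) for i in(d,e)])
cv2.imwrite("pics/c3.png",np.vstack([x,y])[:600])
E
```

```text
wrist3 [[69, 9, 189], [11, 16, 223], [9, 18, 221], [14, 102, 103], [20, 12, 66]]
top0 [[60, 13, 157], [11, 26, 217], [17, 137, 238]]
wrist1 [[20, 87, 251]]
stand wrist1 1456 [268.4 214.5] [[258, 176], [303, 242], [285, 255], [271, 246], [235, 196], [239, 187]]
   z.04 [[0.363, 0.299], [0.485, 0.344], [0.501, 0.311], [0.48, 0.292], [0.385, 0.257], [0.373, 0.267]]
   blk [([256.8, 204.4], [251, 195, 14, 20, 114]), ([281.0, 241.3], [275, 230, 15, 25, 127])]
stand wrist2 2231 [357.3 203.2] [[345, 166], [361, 165], [387, 238], [369, 245], [350, 231], [329, 182]]
   z.04 [[0.366, 0.281], [0.368, 0.304], [0.491, 0.341], [0.5, 0.312], [0.471, 0.283], [0.387, 0.256]]
   blk [([348.0, 141.8], [340, 141, 17, 3, 22]), ([355.1, 191.1], [348, 182, 15, 20, 173]), ([372.2, 232.1], [363, 219, 20, 28, 219]), ([341.9, 226.7], [340, 224, 6, 6, 18]), ([346.0, 248.0], [336, 231, 28, 29, 463]), ([372.3, 250.7], [364, 244, 16, 14, 72])]
stand wrist3 2338 [469.5 196.3] [[482, 156], [494, 158], [505, 218], [494, 238], [474, 242], [458, 231], [446, 165]]
   z.04 [[0.365, 0.28], [0.369, 0.298], [0.463, 0.333], 
[... 386 characters left out ...]
 8, 20]), ([176.2, 240.3], [125, 225, 107, 31, 1597])]
stand top3 453 [182.1 205.1] [[186, 187], [191, 219], [180, 223], [173, 189]]
   z.04 [[0.501, 0.293], [0.379, 0.255], [0.359, 0.293], [0.487, 0.341]]
   blk [([204.4, 167.0], [198, 163, 13, 10, 59]), ([178.5, 192.8], [177, 188, 4, 10, 22]), ([181.6, 210.6], [180, 207, 4, 8, 20]), ([176.2, 240.4], [126, 226, 106, 30, 1607])]Traceback (most recent call last):
  File "<stdin>", line 29, in <module>
  File "<stdin>", line 7, in big
    return _wrapfunc(a, 'argmin', axis=axis, out=out, **kwds)
    return _wrapit(obj, method, *args, **kwds)
    result = getattr(arr, method)(*args, **kwds)
ValueError: attempt to get argmin of an empty sequence
```

```bash
python3 - <<'E'
from h import *
W={n:load(n) for n in("wrist2","wrist3","top0","top3")}
B={"wrist2":((100,240),110),"wrist3":((215,228),95),"top0":((291,207),50)}
for n,(seed,r) in B.items():
    h=cv2.medianBlur(bgr(W[n]),3).astype(int)
    Y,X=np.mgrid[:384,:512]
    g=((h[...,1]-h[...,2])>3)&(h[...,1]>95)&(np.hypot(X-seed[0],Y-seed[1])<r)
    m=cv2.morphologyEx(g.astype(np.uint8),cv2.MORPH_OPEN,np.ones((3,3)))
    k=max(cv2.findContours(m,0,2)[0],key=cv2.contourArea)
    q=cv2.approxPolyDP(cv2.convexHull(k),3,True).reshape(-1,2)
    print("box",n,cv2.contourArea(k),q.tolist());print("   z.05",[onz(W[n],*p,.05)[:2].round(3).tolist() for p in q])
w=bgr(W["wrist3"])[160:300,120:300];t=bgr(W["top3"])[175:235,255:335];s=bgr(W["wrist2"])[190:310,10:190]
f=lambda a,k:cv2.resize(a,None,fx=k,fy=k,interpolation=cv2.INTER_CUBIC)
e=bgr(W["wrist3"])[170:250,440:512]
P=lambda i:np.pad(i,((0,max(0,300-len(i))),(0,max(0,400-i.shape[1])),(0,0)))[:300,:400]
cv2.imwrite("pics/c3.png",np.vstack([np.hstack([P(f(w,2)),P(f(t,5))]),np.hstack([P(f(s,2)),P(f(e,3.7))])]))
E
```

```text
box wrist2 2574.0 [[158, 228], [113, 267], [39, 254], [34, 244], [39, 233], [142, 218], [154, 218]]
   z.05 [[0.421, -0.013], [0.477, -0.099], [0.438, -0.206], [0.42, -0.208], [0.404, -0.194], [0.402, -0.033], [0.404, -0.015]]
box wrist3 5313.5 [[279, 258], [271, 265], [222, 266], [152, 215], [151, 194], [276, 190]]
   z.05 [[0.515, -0.017], [0.528, -0.03], [0.527, -0.109], [0.436, -0.209], [0.403, -0.206], [0.403, -0.021]]
box top0 934.0 [[267, 189], [289, 189], [317, 205], [316, 220], [308, 224], [267, 219]]
   z.05 [[0.523, -0.017], [0.531, -0.099], [0.48, -0.209], [0.422, -0.209], [0.404, -0.181], [0.407, -0.028]]
```

View pics/c3.png

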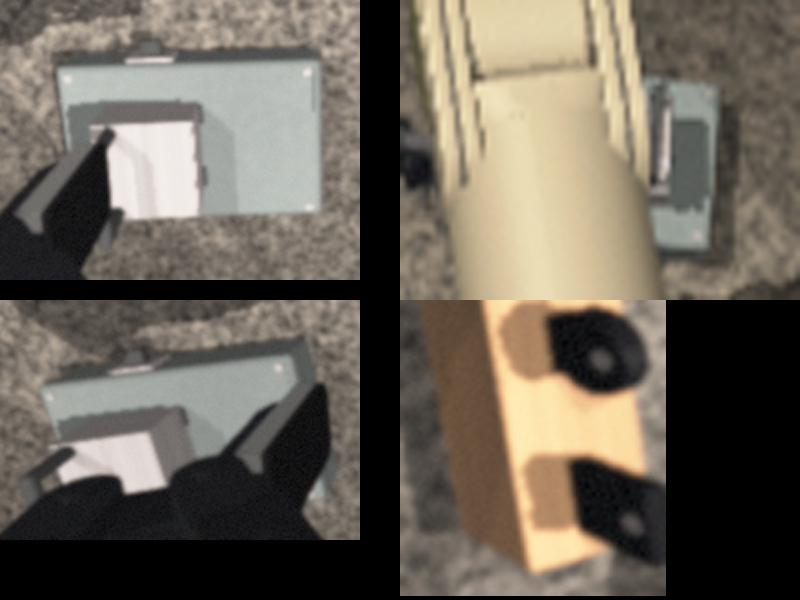

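The crops show the rivets on the box top: in wrist 3 at about px (153,199), (273,196) and (274,263), and in wrist 2 at (34,238) and (149,223). The cover plate is shut or nearly so, with the handle at its right edge hidden by the finger. I refine the rivets and triangulate them.

```bash
python3 - <<'E'
from h import *
a=load("wrist3");b=load("wrist2");t=load("top0")
def ref(c,u,v,r=4):
    g=cv2.cvtColor(bgr(c),cv2.COLOR_BGR2GRAY).astype(float);u,v=int(round(u)),int(round(v))
    p=g[v-r:v+r+1,u-r:u+r+1];w=np.clip(p-np.median(p)-8,0,None);Y,X=np.mgrid[v-r:v+r+1,u-r:u+r+1]
    return (w*X).sum()/w.sum(),(w*Y).sum()/w.sum()
R3=[ref(a,153,199),ref(a,273.5,196),ref(a,274,263)];R2=[ref(b,34,238.5),ref(b,149,223.5)]
print(np.round(R3,1).tolist(),np.round(R2,1).tolist())
for p in R3:print("w3",onz(a,*p,.05).round(4))
for p in R2:print("w2",onz(b,*p,.05).round(4))
for p,q in zip(R3,R2):
    X,e=tri((a,*p),(b,*q));print("tri",X.round(4),np.round(e,4))
# cover plate in wrist3/top0: pixel edges, white mask
for n,c,s,r in(("w3",a,(200,245),40),("w2",b,(65,275),45),("t0",t,(296,201),16)):
    h=bgr(c).astype(int);Y,X=np.mgrid[:384,:512]
    m=((h.min(2)>(185))&(h[...,2]-h[...,1]>=1)&(np.hypot(X-s[0],Y-s[1])<r)).astype(np.uint8)
    m=cv2.morphologyEx(m,cv2.MORPH_OPEN,np.ones((2,2)))
    k=max(cv2.findContours(m,0,2)[0],key=cv2.contourArea);q=cv2.approxPolyDP(cv2.convexHull(k),2,True).reshape(-1,2)
    print(n,cv2.contourArea(k),q.tolist(),[onz(c,*p,.0945)[:2].round(3).tolist() for p in q])
E
```

```text
[[153.3, 199.3], [273.0, 195.9], [274.2, 263.0]] [[34.4, 238.3], [148.6, 223.6]]
w3 [ 0.4113 -0.2041  0.05  ]
w3 [ 0.4121 -0.0252  0.05  ]
w3 [ 0.5241 -0.0252  0.05  ]
w2 [ 0.4114 -0.2037  0.05  ]
w2 [ 0.4119 -0.0251  0.05  ]
tri [ 0.4116 -0.2044  0.0492] [0. 0.]
tri [ 0.4121 -0.0252  0.0498] [0.0001 0.0001]
w3 1839.5 [[216, 222], [219, 267], [184, 269], [177, 263], [175, 236], [178, 224]] [[0.433, -0.106], [0.502, -0.106], [0.503, -0.156], [0.493, -0.165], [0.452, -0.163], [0.434, -0.157]]
w2 806.0 [[92, 282], [75, 286], [42, 280], [41, 275], [51, 262], [83, 258]] [[0.473, -0.105], [0.476, -0.131], [0.46, -0.173], [0.452, -0.172], [0.434, -0.152], [0.434, -0.106]]
t0 128.5 [[292, 194], [299, 195], [302, 212], [291, 211]] [[0.5, -0.11], [0.498, -0.136], [0.436, -0.152], [0.435, -0.112]]
```

Box: rivets triangulate to z≈0.05, centre (0.468, -0.1145), yaw≈0. The lock axis is then about (0.468,-0.1445) and the hinge about y=-0.1085. Next I look at the handle from between the fingers.

```bash
python3 -m inch '[{"slide":[0.0,-0.11,-0.02],"yaw":0.03},{"slide":[0.0,-0.11,-0.02],"yaw":0.03},{"slide":[0.0,-0.11,-0.02],"yaw":0.03},{"slide":[0.0,-0.11,-0.02],"yaw":0.03},{"slide":[0.0,-0.11,-0.02],"yaw":0.03},{"slide":[0.0,-0.11,-0.02],"yaw":0.03}]' 
python3 - <<'E'
from h import *
o=get_obs();print(o["joint_pos"].round(3),o["position"])
w=snap("wrist","4");a=bgr(w)[150:300,160:360]
cv2.imwrite("pics/w4.png",cv2.resize(a,None,fx=4,fy=4,interpolation=cv2.INTER_CUBIC))
t=load("top0")
for th in(0,.1,.2,.3):
    f=np.arctan2(.079,.056)+th
    for dx in(-.03,.03):
        X=np.array([.468+dx,-.1087-.097*np.cos(f),.0505+.097*np.sin(f)]);print(th,dx,X.round(3),proj(w,X).round(1),proj(t,X).round(1))
E
```

```text
clock: 3.07
position: [0.3663, -0.161, 0.2825]
ee_rot: [0.002, 1.0, -0.0, -0.0]
ft_force: [0.3, 0.6, -0.1]
grip_width: 0.999
grasp_force: 0.0
[-0.726 -0.414  0.803  1.969  0.295  1.474  1.571] [ 0.36632287 -0.16095326  0.2824634 ]
0 -0.03 [ 0.438 -0.165  0.13 ] [252.  242.2] [306.6 209.3]
0 0.03 [ 0.498 -0.165  0.13 ] [252.4 287.5] [307.9 193.2]
0.1 -0.03 [ 0.438 -0.157  0.135] [259.2 244.3] [304.5 208.7]
0.1 0.03 [ 0.498 -0.157  0.135] [259.2 290.1] [305.7 192.6]
0.2 -0.03 [ 0.438 -0.148  0.139] [266.9 246. ] [302.1 208.2]
0.2 0.03 [ 0.498 -0.148  0.139] [266.6 292.4] [303.4 192. ]
0.3 -0.03 [ 0.438 -0.139  0.143] [275.2 247.4] [299.7 207.7]
0.3 0.03 [ 0.498 -0.139  0.143] [274.5 294.2] [301.  191.4]
```

View pics/w4.png

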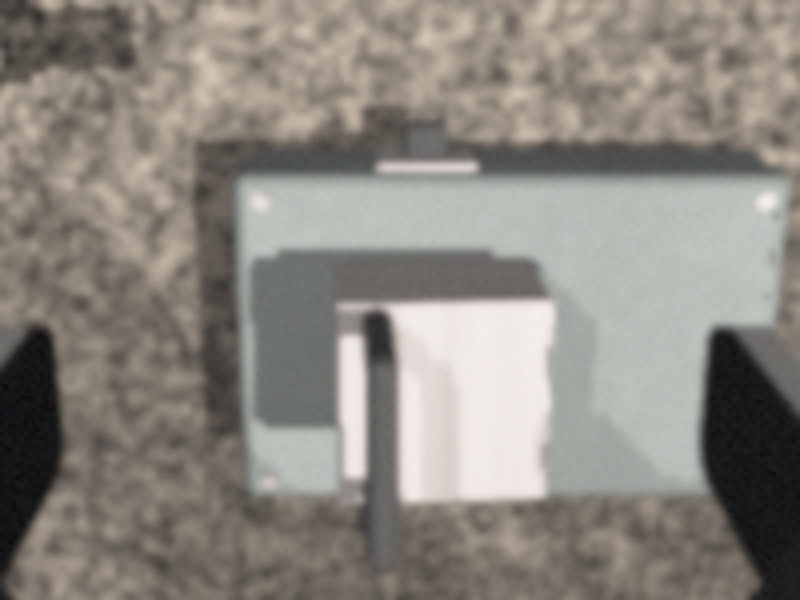

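The bar runs from about crop (377,320) to (384,570), i.e. image column ≈255. So the cover is ajar by about 0.04 rad and the bar is at y≈-0.162, z≈0.131. I descend to it now.

```bash
python3 -m inch '[{"slide":[0.04,0,0],"yaw":0},{"slide":[0.08,0,-0.01],"yaw":0},{"slide":[0.102,0,-0.045],"yaw":0},{"slide":[0.102,-0.001,-0.085],"yaw":0},{"slide":[0.102,-0.001,-0.12],"yaw":0},{"slide":[0.102,-0.001,-0.145],"yaw":0},{"slide":[0.102,-0.001,-0.159],"yaw":0},{"slide":[0.102,-0.001,-0.159],"yaw":0},{"slide":[0.102,-0.001,-0.159],"yaw":0},{"slide":[0.102,-0.001,-0.159],"yaw":0}]' && python3 -m inch '[{"slide":[0,0,0],"yaw":0},{"slide":[0,0,0],"yaw":0},{"slide":[0,0,0],"yaw":0},{"slide":[0,0,0],"yaw":0},{"slide":[0,0,0],"yaw":0},{"slide":[0,0,0],"yaw":0},{"slide":[0,0,0],"yaw":0},{"slide":[0,0,0],"yaw":0},{"slide":[0,0,0],"yaw":0},{"slide":[0,0,0],"yaw":0},{"slide":[0,0,0],"yaw":0},{"slide":[0,0,0],"yaw":0}]' 255 30
python3 - <<'E'
import numpy as np
f0=.954+.04
for th in np.arange(.1,1.72,.1).tolist()+[1.7]:
    f=.954+th;print(round(th,2),round(-.097*(np.cos(f)-np.cos(f0)),3),round(.097*(np.sin(f)-np.sin(f0)),3))
E
```

```text
clock: 3.95
position: [0.4689, -0.1628, 0.1244]
ee_rot: [0.002, 1.0, 0.0, 0.001]
ft_force: [-0.6, 0.7, 0.3]
grip_width: 0.997
grasp_force: 0.0
clock: 4.95
position: [0.4681, -0.1633, 0.1234]
ee_rot: [0.003, 1.0, 0.0, 0.0]
ft_force: [-0.1, 0.7, 0.6]
grip_width: 0.105
grasp_force: 29.2
0.1 0.005 0.003
0.2 0.014 0.007
0.3 0.023 0.011
0.4 0.032 0.013
0.5 0.042 0.015
0.6 0.051 0.016
0.7 0.061 0.015
0.8 0.071 0.014
0.9 0.08 0.012
1.0 0.089 0.009
1.1 0.098 0.005
1.2 0.106 -0.0
1.3 0.114 -0.006
1.4 0.121 -0.013
1.5 0.128 -0.02
1.6 0.134 -0.028
1.7 0.139 -0.036
1.7 0.139 -0.036
```

```bash
python3 -m inch '[{"slide":[0,0.005,0.003],"yaw":0},{"slide":[0,0.014,0.007],"yaw":0},{"slide":[0,0.023,0.011],"yaw":0},{"slide":[0,0.032,0.013],"yaw":0},{"slide":[0,0.042,0.015],"yaw":0},{"slide":[0,0.051,0.016],"yaw":0},{"slide":[0,0.061,0.015],"yaw":0},{"slide":[0,0.071,0.014],"yaw":0},{"slide":[0,0.08,0.012],"yaw":0},{"slide":[0,0.08,0.012],"yaw":0}]' && python3 -m inch '[{"slide":[0,0.009,-0.003],"yaw":0},{"slide":[0,0.018,-0.007],"yaw":0},{"slide":[0,0.026,-0.012],"yaw":0},{"slide":[0,0.034,-0.018],"yaw":0},{"slide":[0,0.041,-0.025],"yaw":0},{"slide":[0,0.048,-0.032],"yaw":0},{"slide":[0,0.054,-0.04],"yaw":0},{"slide":[0,0.057,-0.044],"yaw":0},{"slide":[0,0.057,-0.044],"yaw":0},{"slide":[0,0.057,-0.044],"yaw":0}]'
```

```text
clock: 5.78
position: [0.4684, -0.0818, 0.1355]
ee_rot: [0.002, 1.0, 0.0, 0.0]
ft_force: [0.5, 0.7, 2.7]
grip_width: 0.101
grasp_force: 30.6
clock: 6.62
position: [0.4682, -0.0257, 0.0906]
ee_rot: [0.003, 1.0, -0.0, 0.0]
ft_force: [5.2, 0.0, -0.7]
grip_width: 0.1
grasp_force: 31.4
```

```bash
python3 -m inch '[{"slide":[0,0,0],"yaw":0},{"slide":[0,0,0],"yaw":0},{"slide":[0,0,0],"yaw":0},{"slide":[0,0,0],"yaw":0},{"slide":[0,0.001,0.02],"yaw":0},{"slide":[0,0.002,0.05],"yaw":0},{"slide":[0,0.002,0.09],"yaw":0},{"slide":[0,0.002,0.13],"yaw":0},{"slide":[0,0.002,0.17],"yaw":0},{"slide":[-0.03,0.02,0.19],"yaw":0},{"slide":[-0.07,0.05,0.19],"yaw":0},{"slide":[-0.07,0.05,0.19],"yaw":0}]' 195
python3 - <<'E'
from h import *
snap("wrist","5")
E
python3 -m inch '[{"slide":[-0.06,0.3,-0.01],"yaw":0.35},{"slide":[-0.06,0.3,-0.01],"yaw":0.35},{"slide":[-0.06,0.3,-0.01],"yaw":0.35},{"slide":[-0.06,0.3,-0.01],"yaw":0.35},{"slide":[-0.06,0.3,-0.01],"yaw":0.35},{"slide":[-0.06,0.3,-0.01],"yaw":0.35},{"slide":[-0.06,0.3,-0.01],"yaw":0.35},{"slide":[-0.06,0.3,-0.01],"yaw":0.35},{"slide":[-0.06,0.3,-0.01],"yaw":0.35},{"slide":[-0.06,0.3,-0.01],"yaw":0.35},{"slide":[-0.06,0.3,-0.01],"yaw":0.35}]' 0
python3 - <<'E'
from h import *
w=snap("wrist","6");print(get_obs()["joint_pos"].round(3));f=lambda n:cv2.resize(n,None,fx=1.4,fy=1.4)
cv2.imwrite("pics/w56.png",np.vstack([f(bgr(load("wrist5"))[100:312]),f(bgr(w)[100:312])]))
E
```

```text
clock: 7.62
position: [0.395, 0.0271, 0.2827]
ee_rot: [0.001, 1.0, 0.002, 0.001]
ft_force: [-0.2, 0.9, 0.4]
grip_width: 0.233
grasp_force: 0.0
clock: 8.58
position: [0.3388, 0.3224, 0.2712]
ee_rot: [-0.17, 0.985, -0.0, -0.0]
ft_force: [0.5, -1.0, 0.5]
grip_width: 0.998
grasp_force: 0.0
[-1.458 -0.072  0.579  1.839  0.04   1.363  1.025]
```

View pics/w56.png

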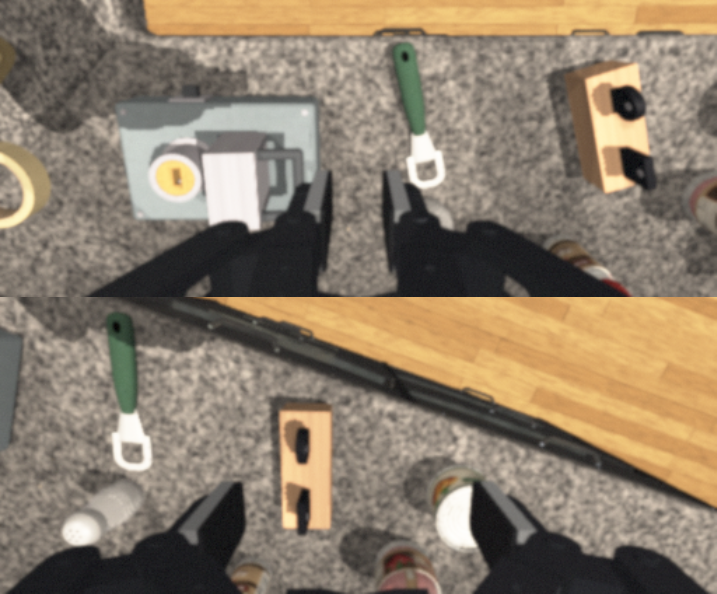

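Upper view: the cover is open, with the brass face at about px (125,226). Lower view: the keys are in the stand, round at (216,206), square at (216,253). I now compute the key, stand and lock positions.

```bash
python3 - <<'E'
from h import *
Y,X=np.mgrid[:384,:512]
obs={"sq":[],"rd":[]}
S={"wrist6":{"sq":(216,253),"rd":(216,206)},"wrist5":{"sq":(455,220),"rd":(449,174)},"wrist3":{"sq":(499,226),"rd":(492,183)},"wrist1":{"sq":(281,241),"rd":(257,204)}}
for n,d in S.items():
    c=load(n);g=bgr(c).max(2)
    for k,s in d.items():
        m=((g<75)&(np.hypot(X-s[0],Y-s[1])<22)).astype(np.uint8);N,l,st,cc=cv2.connectedComponentsWithStats(m)
        i=1+np.argmax(st[1:,4]);print(n,k,cc[i].round(1),st[i].tolist(),onz(c,*cc[i],.058).round(4));obs[k].append((c,*cc[i]))
for k,o in obs.items():
    print(k,[x.round(4).tolist() if hasattr(x,"round") else np.round(x,4).tolist() for x in tri(*o)], tri(o[0],o[1])[0].round(4))
a=tri(*obs["sq"])[0]-tri(*obs["rd"])[0];print("yaw",np.arctan2(a[1],a[0]),np.hypot(*a[:2]))
# stand top quad in wrist6
c=load("wrist6");h=cv2.cvtColor(bgr(c),cv2.COLOR_BGR2HSV)
m=((h[...,0]>5)&(h[...,0]<22)&(h[...,1]>60)&(h[...,2]>185)&(abs(X-218)<30)&(Y>165)&(Y<275)).astype(np.uint8)
k=max(cv2.findContours(m,0,2)[0],key=cv2.contourArea);r=cv2.minAreaRect(k);q=cv2.boxPoints(r)
print(q.round(1).tolist());Q=np.array([onz(c,*p,.04)[:2] for p in q]);print(Q.round(4).tolist(),Q.mean(0))
# brass face
c=load("wrist5");h=cv2.cvtColor(bgr(c),cv2.COLOR_BGR2HSV)
m=((h[...,0]>12)&(h[...,0]<32)&(h[...,1]>110)&(np.hypot(X-125,Y-226)<25)).astype(np.uint8)
k=max(cv2.findContours(m,0,2)[0],key=cv2.contourArea);e=cv2.fitEllipse(cv2.convexHull(k));print("brass",e,onz(c,*e[0],.085).round(4))
cv2.imwrite("pics/d.png",cv2.resize(bgr(c)[195:255,90:190],None,fx=7,fy=7,interpolation=cv2.INTER_CUBIC))
E
```

```text
wrist6 sq [216.  252.7] [212, 237, 9, 33, 214] [0.468  0.3098 0.058 ]
wrist6 rd [215.3 205.1] [211, 194, 9, 24, 176] [0.4004 0.2876 0.058 ]
wrist5 sq [456.  220.2] [443, 206, 27, 31, 496] [0.4691 0.3117 0.058 ]
wrist5 rd [448.1 172.9] [437, 162, 23, 23, 407] [0.4009 0.2878 0.058 ]
wrist3 sq [499.7 226.7] [486, 213, 26, 30, 521] [0.4691 0.3107 0.058 ]
wrist3 rd [492.7 183. ] [480, 173, 26, 22, 433] [0.4014 0.2875 0.058 ]
wrist1 sq [281.2 241.8] [274, 230, 17, 26, 163] [0.4676 0.3101 0.058 ]
wrist1 rd [256.9 204.4] [250, 195, 15, 20, 143] [0.4004 0.2879 0.058 ]
sq [[0.468, 0.3101, 0.0589], [0.0005, 0.0009, 0.0007, 0.0008]] [0.4677 0.3099 0.0598]
rd [[0.4009, 0.2878, 0.0577], [0.0004, 0.0002, 0.0006, 0.0004]] [0.4006 0.2877 0.058 ]
yaw 0.320220703417509 0.07075987621335605
[[200.0, 181.0], [236.0, 181.0], [236.0, 265.0], [200.0, 265.0]]
[[0.3804, 0.2565], [0.3637, 0.3036], [0.4875, 0.3451], [0.5057, 0.2937]] [0.43432041 0.29971627]
brass ((124.68490600585938, 226.64743041992188), (20.921789169311523, 25.559011459350586), 117.09030151367188) [ 0.4659 -0.1436  0.085 ]
```

The views agree to within 1 mm: square key head centre (0.468,0.310,0.058), yaw 0.32. I go for the grasp.

```bash
python3 -m inch '[{"slide":[0.04,-0.004,0],"yaw":-0.022},{"slide":[0.08,-0.008,0],"yaw":-0.022},{"slide":[0.115,-0.012,-0.02],"yaw":-0.022},{"slide":[0.129,-0.0125,-0.055],"yaw":-0.022},{"slide":[0.129,-0.0125,-0.095],"yaw":-0.022},{"slide":[0.129,-0.0125,-0.135],"yaw":-0.022},{"slide":[0.129,-0.0125,-0.17],"yaw":-0.022},{"slide":[0.129,-0.0125,-0.195],"yaw":-0.022},{"slide":[0.129,-0.0125,-0.208],"yaw":-0.022},{"slide":[0.129,-0.0125,-0.214],"yaw":-0.022},{"slide":[0.129,-0.0125,-0.214],"yaw":-0.022},{"slide":[0.129,-0.0125,-0.214],"yaw":-0.022},{"slide":[0.129,-0.0125,-0.214],"yaw":-0.022}]' 75
```

```text
clock: 9.72
position: [0.468, 0.3118, 0.0592]
ee_rot: [-0.16, 0.987, 0.001, 0.001]
ft_force: [1.0, -0.0, -0.0]
grip_width: 0.702
grasp_force: 0.0
```

```bash
python3 -m inch '[{"slide":[0,0,0],"yaw":0},{"slide":[0,0,0],"yaw":0},{"slide":[0,0,0],"yaw":0},{"slide":[0,0,0],"yaw":0},{"slide":[0,0,0],"yaw":0},{"slide":[0,0,0],"yaw":0},{"slide":[0,0,0],"yaw":0},{"slide":[0,0,0],"yaw":0},{"slide":[0,0,0],"yaw":0},{"slide":[0,0,0],"yaw":0}]' 255 80
```

```text
clock: 10.55
position: [0.4672, 0.3114, 0.0578]
ee_rot: [-0.16, 0.987, 0.0, 0.0]
ft_force: [-0.7, -0.8, 6.0]
grip_width: 0.102
grasp_force: 78.2
```

```bash
python3 -m inch '[{"slide":[0,0,0.01],"yaw":0},{"slide":[0,0,0.02],"yaw":0},{"slide":[0,0,0.04],"yaw":0},{"slide":[0,0,0.08],"yaw":0},{"slide":[0,0,0.12],"yaw":0},{"slide":[0,0,0.16],"yaw":0},{"slide":[-0.01,-0.02,0.19],"yaw":0},{"slide":[-0.05,-0.1,0.2],"yaw":-0.1},{"slide":[-0.1,-0.2,0.2],"yaw":-0.2},{"slide":[-0.1,-0.2,0.2],"yaw":-0.2},{"slide":[-0.1,-0.3,0.2],"yaw":-0.32},{"slide":[-0.1,-0.3,0.2],"yaw":-0.32},{"slide":[-0.1,-0.456,0.2],"yaw":-0.32},{"slide":[-0.1,-0.456,0.2],"yaw":-0.32},{"slide":[-0.1,-0.456,0.2],"yaw":-0.32},{"slide":[-0.1,-0.456,0.2],"yaw":-0.32},{"slide":[-0.1,-0.456,0.2],"yaw":-0.32},{"slide":[-0.1,-0.456,0.2],"yaw":-0.32}]'
python3 - <<'E'
from h import *
print(get_obs()["joint_pos"].round(3));snap("wrist","7")
E
python3 -m inch '[{"slide":[0.0,0.04,-0.04],"yaw":0},{"slide":[0.0,0.04,-0.04],"yaw":0},{"slide":[0.0,0.04,-0.04],"yaw":0},{"slide":[0.0,0.04,-0.04],"yaw":0}]'
python3 - <<'E'
from h import *
c=snap("wrist","8");d=load("wrist7");f=lambda n:cv2.resize(n,None,fx=3,fy=3,interpolation=cv2.INTER_CUBIC)[:300,:780]
cv2.imwrite("pics/w78.png",np.vstack([f(bgr(d)[210:310,150:410]),f(bgr(c)[230:330,100:360])]))
for n,w in(("7",d),("8",c)):print(n,proj(w,[.4675,-.144,.085]))
E
```

```text
clock: 12.05
position: [0.366, -0.1482, 0.2578]
ee_rot: [0.0, 1.0, 0.001, 0.001]
ft_force: [0.5, 0.2, 0.7]
grip_width: 0.102
grasp_force: 78.0
[-0.848 -0.477  0.864  2.023  0.358  1.45   1.483]
clock: 12.43
position: [0.3667, -0.105, 0.2175]
ee_rot: [-0.001, 1.0, 0.0, -0.0]
ft_force: [-0.1, -0.4, -1.0]
grip_width: 0.099
grasp_force: 78.2
7 [258.24383321 256.57167232]
8 [219.86885093 274.41009431]
```

View pics/w78.png

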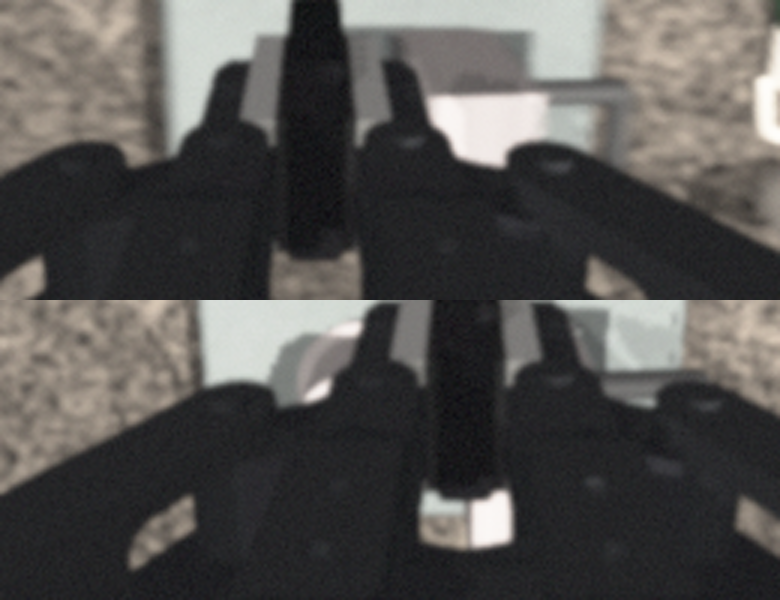

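Here the hand and key hide the lock, with only the cover and handle visible at about (470,110) in the upper crop. I step left for a clear look at the brass face from two places and measure it numerically.

```bash
python3 -m inch '[{"slide":[0.02,0.13,0.07],"yaw":0},{"slide":[0.02,0.13,0.07],"yaw":0},{"slide":[0.02,0.13,0.07],"yaw":0},{"slide":[0.02,0.13,0.07],"yaw":0},{"slide":[0.02,0.13,0.07],"yaw":0},{"slide":[0.02,0.13,0.07],"yaw":0}]'
python3 - <<'E'
from h import *
snap("wrist","9")
E
python3 -m inch '[{"slide":[0.05,-0.05,0],"yaw":0},{"slide":[0.05,-0.05,0],"yaw":0},{"slide":[0.05,-0.05,0],"yaw":0},{"slide":[0.05,-0.05,0],"yaw":0}]'
cat > brass.py <<'E'
from h import *
Y,X=np.mgrid[:384,:512];V=[]
G=np.array([.4675,-.144,.085])
for n in("wrist5","wrist9","wrist10"):
    c=load(n);s=proj(c,G);h=cv2.cvtColor(bgr(c),cv2.COLOR_BGR2HSV)
    m=((h[...,0]>12)&(h[...,0]<32)&(h[...,1]>100)&(h[...,2]>70)&(np.hypot(X-s[0],Y-s[1])<25)).astype(np.uint8)
    if m.sum()<30: print(n,s,"none");continue
    k=cv2.convexHull(max(cv2.findContours(m,0,2)[0],key=cv2.contourArea));e=cv2.fitEllipse(k)
    fill=cv2.fillPoly(np.zeros_like(m),[k],1);ff=cv2.erode(fill,np.ones((5,5)))
    v=h[...,2].astype(float);med=np.median(v[ff>0]);w=np.clip(med*.8-v,0,None)*ff
    kh=np.array([(w*X).sum(),(w*Y).sum()])/max(w.sum(),1)
    p=np.argwhere(w>0)[:,::-1].astype(float);q=np.array([onz(c,*a,.085)[:2] for a in p]) if len(p) else None
    ang=None
    if q is not None and len(q)>4:
        d=q-q.mean(0);_,_,vt=np.linalg.svd(d);ang=np.arctan(vt[0][1]/vt[0][0])
    print(n,s.round(1),"ell",np.round(e[0],1),np.round(e[1],1),onz(c,*e[0],.085).round(4),"hole",kh.round(1),onz(c,*kh,.085).round(4),len(p),ang)
    V.append((c,*e[0]))
if len(V)>1: print(tri(*V))
E
python3 - <<'E'
from h import *
snap("wrist","10")
exec(open("brass.py").read())
f=lambda n:(lambda c,s:cv2.resize(bgr(c)[int(s[1])-25:int(s[1])+25,max(0,int(s[0])-35):max(0,int(s[0])-35)+70],(390,290),interpolation=cv2.INTER_CUBIC))(load(n),proj(load(n),G))
cv2.imwrite("pics/b.png",np.vstack([np.hstack([f("wrist5"),f("wrist9")]),np.hstack([f("wrist10"),f("wrist10")])]))
E
```

```text
clock: 12.98
position: [0.3878, 0.0253, 0.2886]
ee_rot: [-0.002, 1.0, -0.0, 0.001]
ft_force: [0.3, -1.0, -0.3]
grip_width: 0.101
grasp_force: 78.3
clock: 13.37
position: [0.4371, -0.0274, 0.2872]
ee_rot: [0.001, 1.0, -0.0, -0.0]
ft_force: [-0.6, 0.1, -1.3]
grip_width: 0.1
grasp_force: 78.3
wrist5 [124.5 227.8] ell [124.7 226.6] [22.1 26.6] [ 0.4659 -0.1435  0.085 ] hole [125.8 226.4] [ 0.4656 -0.142   0.085 ] 44 0.004042587167274236
wrist9 [128.9 230.4] ell [128.7 229.6] [21.3 25.4] [ 0.4663 -0.1441  0.085 ] hole [129.8 229.2] [ 0.4658 -0.1426  0.085 ] 36 -0.037247863005904734
wrist10 [165.  196.5] ell [164.9 195.4] [24.1 26.6] [ 0.4661 -0.144   0.085 ] hole [166.2 195. ] [ 0.4655 -0.1423  0.085 ] 48 -0.10695762944393762
(array([ 0.46638648, -0.14422228,  0.08426401]), [np.float64(0.00030618452111403694), np.float64(0.0003048239110020649), np.float64(5.3498565584588564e-05)])
```

The brass face triangulates to (0.4664,-0.1442,0.0843), matching the 85 mm height and the rivet estimate to about 1.5 mm. I hover the blade tip above the keyhole.

```bash
python3 -m inch '[{"slide":[0.01,-0.04,0],"yaw":0},{"slide":[0.02,-0.08,0],"yaw":0},{"slide":[0.03,-0.115,-0.01],"yaw":0},{"slide":[0.03,-0.117,-0.045],"yaw":0},{"slide":[0.03,-0.117,-0.08],"yaw":0},{"slide":[0.03,-0.117,-0.11],"yaw":0},{"slide":[0.03,-0.117,-0.13],"yaw":0},{"slide":[0.03,-0.117,-0.14],"yaw":0},{"slide":[0.03,-0.117,-0.14],"yaw":0},{"slide":[0.03,-0.117,-0.14],"yaw":0},{"slide":[0.03,-0.117,-0.14],"yaw":0},{"slide":[0.03,-0.117,-0.14],"yaw":0}]'
python3 - <<'E'
from h import *
print(get_obs()["joint_pos"].round(3));c=snap("scene","11");t=snap("top","11")
s=proj(c,[.467,-.144,.11]);q=proj(t,[.467,-.144,.11]);print(s,q)
f=lambda im,p:cv2.resize(bgr(im)[int(p[1])-28:int(p[1])+28,int(p[0])-37:int(p[0])+37],(395,300),interpolation=cv2.INTER_CUBIC)
cv2.imwrite("pics/e.png",np.hstack([f(c,s),f(t,q)]))
E
```

```text
clock: 14.42
position: [0.4678, -0.1417, 0.1487]
ee_rot: [-0.001, 1.0, 0.001, 0.001]
ft_force: [-0.7, -0.3, 0.5]
grip_width: 0.107
grasp_force: 78.3
[-0.854  0.187  1.168  1.975 -0.195  1.098  1.97 ]
[277.58361174 168.83400846] [300.88759814 202.34126305]
```

```bash
python3 -m inch '[{"slide":[-0.001,-0.002,0],"yaw":0},{"slide":[-0.001,-0.002,0],"yaw":0},{"slide":[-0.001,-0.002,-0.006],"yaw":0},{"slide":[-0.001,-0.002,-0.012],"yaw":0},{"slide":[-0.001,-0.002,-0.018],"yaw":0},{"slide":[-0.001,-0.002,-0.018],"yaw":0},{"slide":[-0.001,-0.002,-0.018],"yaw":0}]'
```

```text
clock: 15.1
position: [0.4656, -0.1439, 0.1288]
ee_rot: [-0.001, 1.0, -0.0, -0.001]
ft_force: [-0.2, 1.0, -0.5]
grip_width: 0.1
grasp_force: 78.2
```

```bash
python3 -m inch '[{"slide":[0.001,0,-0.002],"yaw":0},{"slide":[0.001,0,-0.004],"yaw":0},{"slide":[0.001,0,-0.006],"yaw":0},{"slide":[0.001,0,-0.008],"yaw":0},{"slide":[0.001,0,-0.008],"yaw":0},{"slide":[0.001,0,-0.008],"yaw":0}]'
```

```text
clock: 15.6
position: [0.4669, -0.1438, 0.1213]
ee_rot: [-0.001, 1.0, -0.0, -0.0]
ft_force: [1.2, -0.1, -0.6]
grip_width: 0.106
grasp_force: 78.2
```

```bash
python3 -m inch '[{"slide":[0,0,-0.002],"yaw":0.02},{"slide":[0,0,-0.004],"yaw":-0.02},{"slide":[0,0,-0.006],"yaw":0.02},{"slide":[0,0,-0.008],"yaw":-0.02},{"slide":[0,0,-0.01],"yaw":0.02},{"slide":[0,0,-0.01],"yaw":0},{"slide":[0,0,-0.01],"yaw":0}]'
```

```text
clock: 16.18
position: [0.4669, -0.1438, 0.1112]
ee_rot: [-0.0, 1.0, 0.0, -0.0]
ft_force: [1.0, -1.0, -2.0]
grip_width: 0.099
grasp_force: 78.2
```

```bash
python3 -m inch '[{"slide":[0,0,-0.002],"yaw":0.02},{"slide":[0,0,-0.004],"yaw":-0.02},{"slide":[0,0,-0.006],"yaw":0.02}]'; python3 -m inch '[{"slide":[0,0,-0.002],"yaw":-0.04},{"slide":[0,0,-0.003],"yaw":0},{"slide":[0,0,-0.004],"yaw":-0.02}]'; python3 -m inch '[{"slide":[0,0,0],"yaw":0},{"slide":[0,0,0],"yaw":0},{"slide":[0,0,0],"yaw":0}]'
```

```text
clock: 16.43
position: [0.4673, -0.1439, 0.1056]
ee_rot: [-0.01, 1.0, 0.0, 0.0]
ft_force: [-1.2, -0.0, 5.3]
grip_width: 0.102
grasp_force: 79.1
clock: 16.68
position: [0.4675, -0.1439, 0.1024]
ee_rot: [-0.003, 1.0, 0.0, 0.0]
ft_force: [-11.0, 3.8, 34.5]
grip_width: 0.103
grasp_force: 83.5
clock: 16.93
position: [0.4675, -0.1439, 0.1026]
ee_rot: [-0.001, 1.0, 0.001, 0.0]
ft_force: [-7.8, 3.4, 22.8]
grip_width: 0.104
grasp_force: 82.0
```

TCP z 0.1026 with a firm stop (23–34 N) matches the home height of 0.1028 (stand offset 17.8 mm plus face 85 mm). The key is home, so I turn clockwise.

```bash
python3 -m inch '[{"slide":[0,0,0],"yaw":-0.1},{"slide":[0,0,0],"yaw":-0.2},{"slide":[0,0,0],"yaw":-0.3},{"slide":[0,0,0],"yaw":-0.4},{"slide":[0,0,0],"yaw":-0.5},{"slide":[0,0,0],"yaw":-0.6}]' - 110
```

```text
clock: 17.43
position: [0.4681, -0.1435, 0.1027]
ee_rot: [0.296, 0.955, 0.001, 0.001]
ft_force: [-4.9, 3.5, 19.3]
grip_width: 0.097
grasp_force: 107.6
```

```bash
python3 -m inch '[{"slide":[0,0,0],"yaw":-0.1},{"slide":[0,0,0],"yaw":-0.2},{"slide":[0,0,0],"yaw":-0.3},{"slide":[0,0,0],"yaw":-0.4},{"slide":[0,0,0],"yaw":-0.5},{"slide":[0,0,0],"yaw":-0.6},{"slide":[0,0,0],"yaw":-0.7},{"slide":[0,0,0],"yaw":-0.8},{"slide":[0,0,0],"yaw":-0.8}]'
python3 -c "
from workcell import *;o=get_obs();print(o['torque'],o['joint_pos'].round(3))"
```

```text
clock: 18.18
position: [0.4689, -0.1436, 0.1027]
ee_rot: [0.645, 0.764, 0.001, 0.001]
ft_force: [0.8, 3.3, 15.9]
grip_width: 0.099
grasp_force: 107.6
[0.7943292  0.00523727 0.0817739 ] [-0.895  0.433  1.312  2.019 -0.487  1.056  0.814]
```

```bash
python3 -m inch '[{"slide":[0,0,0],"yaw":-0.06},{"slide":[0,0,0],"yaw":-0.12},{"slide":[0,0,0],"yaw":-0.18},{"slide":[0,0,0],"yaw":-0.18}]'
python3 -c "
from workcell import *;o=get_obs();print(o['torque'],o['joint_pos'].round(3))"
```

```text
clock: 18.52
position: [0.4689, -0.1437, 0.1027]
ee_rot: [0.71, 0.704, 0.001, 0.001]
ft_force: [0.2, 2.7, 14.5]
grip_width: 0.092
grasp_force: 107.6
[ 0.57255066 -0.09333492  0.0799113 ] [-0.897  0.438  1.317  2.019 -0.492  1.058  0.642]
```

```bash
python3 -m inch '[{"slide":[0,0,-0.0003],"yaw":-0.05},{"slide":[0,0,-0.0003],"yaw":-0.1},{"slide":[0,0,-0.0003],"yaw":-0.15},{"slide":[0,0,-0.0003],"yaw":-0.19},{"slide":[0,0,-0.0003],"yaw":-0.19},{"slide":[0,0,-0.0003],"yaw":-0.19},{"slide":[0,0,-0.0003],"yaw":-0.19}]'
python3 -c "
from workcell import *;import numpy as np;o=get_obs();q=o['ee_rot'];print(2*np.arctan2(q[0],q[1]),o['torque'],o['joint_pos'].round(3))"
```

```text
clock: 19.1
position: [0.4688, -0.1438, 0.1027]
ee_rot: [0.773, 0.635, 0.001, 0.001]
ft_force: [-2.0, 2.8, 20.7]
grip_width: 0.096
grasp_force: 108.4
1.766219615286958 [0.73958155 0.49378576 0.11986654] [-0.898  0.442  1.321  2.019 -0.497  1.06   0.46 ]
```

```bash
python3 -m inch '[{"slide":[0,0,0],"yaw":-0.04},{"slide":[0,0,0],"yaw":-0.08},{"slide":[0,0,0],"yaw":-0.08},{"slide":[0,0,0],"yaw":-0.08},{"slide":[0,0,0],"yaw":-0.08}]'
python3 - <<'E'
from h import *
o=get_obs();q=o['ee_rot'];print(2*np.arctan2(q[0],q[1]),o['torque'],o['joint_pos'].round(3))
S=[]
for n in("wrist","scene","top"):
    c=snap(n,"12");p=proj(c,[.41,-.144,.05]);print(n,p);S.append((c,p))
f=lambda im,p,a,b:cv2.resize(bgr(im)[max(0,int(p[1])-a):int(p[1])+a,max(0,int(p[0])-b):int(p[0])+b],(395,300),interpolation=cv2.INTER_CUBIC)
cv2.imwrite("pics/f.png",np.vstack([np.hstack([cv2.resize(bgr(S[0][0]),(395,300)),f(*S[1],45,60)]),np.hstack([f(*S[2],30,40),f(load("top0"),S[2][1],30,40)])]))
E
```

```text
clock: 19.52
position: [0.4689, -0.1438, 0.1027]
ee_rot: [0.797, 0.604, 0.001, 0.001]
ft_force: [-1.8, 2.8, 19.5]
grip_width: 0.103
grasp_force: 108.3
1.8455485227957822 [0.56179403 0.3429956  0.50019748] [-0.899  0.444  1.322  2.019 -0.499  1.06   0.382]
wrist [178.83557189 233.04034214]
scene [292.40093022 186.27319775]
top [298.16758764 221.36384174]
```

View pics/f.png

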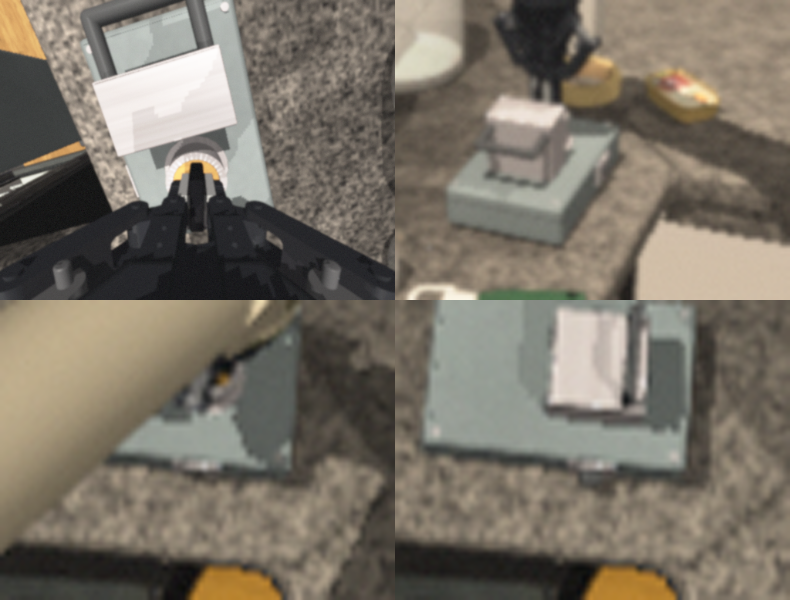

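The torque jumped to 0.5 N m, so the barrel is at its stop. The picture shows the cover open, the key seated on the brass face, and the bolt tab, visible before at (595,478), now gone at (198,470).

```bash
python3 -c "
from workcell import *;print(hand_in())"
```

```text
the job is handed in; nothing more can be done
None
```

I handed the job in at about 20 s with the cover open, the square-headed key fully home and turned clockwise to its stop (bolt drawn), and the gripper still holding it turned; no verdict came back.

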